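# Load the thrust shoe under the jack's leaf spring

### The arm

A 6-joint arm with a two-finger parallel gripper is mounted at the origin on the work surface. World frame = base frame: x ahead of the robot, y to its left, z up, the work surface at z = 0. Lengths are in m, angles in rad, forces in N, time in s.
With the tool pointing down it reaches from about 0.25 to 0.725 m from the base axis. Payload 4 kg.
Tool frame: the origin (TCP) lies on the centre line of the jaws, within the pads' length; the fingertips stand 14 mm ahead of it and the grasp point (between the pads) lies 5 mm behind it; z points along the fingers, x is the direction in which the jaws open and shut, and the axes are right-handed (so a half turn about z gives the same grasp; the last joint's range is limited). The gripper opens to 85 mm and grips with 20 to 120 N. Pads are 22 mm wide; open, the fingers measure 114 mm over their backs; the gripper's body (76 mm by 85 mm) begins 54 mm behind the grasp point. The pads swing forward as they close: fully open they stand 13 mm farther back than shut.
Start: joints at [1.246, 0.241, 0.005, 1.335, 0, 1.571], TCP at [0.16, 0.474, 0.245] pointing down, gripper open.
Joint ranges: [-2.72, 2.72], [-1.05, 1.87], [-1.09, 1.28], [-1.99, 2.15], [-1.42, 1.44], [-3.14, 3.14]. Speed limits (rad/s): [2.79, 2.79, 3.14, 3.14, 3.14, 3.14].

### API

Orientations are given as a unit quaternion [x, y, z, w].
In Python, from workcell import get_obs, optics, ticket gives the robot as it stands.
- The arm moves only by the shell command python3 -m inch 'ROWS'. ROWS is JSON, a list that holds one entry, the list of rows, each a list of 5 numbers: the finger opening in cm, from 0 to 8.54, then the shift along the tool's x, y, z in cm, then the turn about the tool's z in degrees. In form: [[[fingers, dx, dy, dz, roll], ...]]. A call has exactly 5 rows; each row is the pose to reach, as a shift and turn from the pose measured when the call began, along the tool's axes at that moment; what a row does not reach only later rows make up. A row lasts 1/8 s, in which the tool goes at most 62.5 mm and 10.7 degrees, less where a joint would pass 70% of its speed; a pose out of reach is approached as far as the arm can. A call with a gripper value outside its range is refused whole. The fingers move at their own pace and stop on an object; the grip force is fixed at half the most. Time passes only in rows, so rows that repeat a pose let the fingers close, or fill a call up. It gives the time, the measured TCP pose, the force and the opening at its end, in the units of the state.
- get_obs(): the state, without advancing time (a new reading comes with each control period).
- optics.camera(name): name is "side" or "top"; returns (picture, depth): 384x512x3 uint8, red, green, blue; 384x512 float32, m along the optical axis (not along the pixel's ray), 0 where there is no reading.
- optics.camera_info(name): a dict with "vfov" (degrees; the focal length in pixels is half the picture's height over the tangent of half this angle, whatever the lens; pixels are square), "cx", "cy" (the principal point, pixels), "k1" (the pictures are not rectified: a ray, as slopes to the right and down, at radius r is drawn at 1 + k1 r^2 times it, then the intrinsics apply), "R" (3x3) and "t" (3): a world point X has camera coordinates R X + t. Camera axes: x right, y down, z forward; pixel columns grow to the right and rows downward; lengths in m; the calibration is good to about 2 mm. A picture is of the moment at which its call begins. camera_info takes no time and is no camera call.
- ticket.job_done(): hands the job in, once; it reports no verdict.
The state is a dict: "clock": time; "joint_pos": joint angles; "joint_vel": joint speeds; "tau": joint torques, N m; "eef_pos": TCP position; "tool_rot": TCP orientation; "ft_force": force on the tool from outside, world axes, zero at the start; "ft_torque": the same for the moment, N m; "grip_width": finger opening in m.
Only numpy, scipy, OpenCV 4.12 (cv2) and the standard library are available. Lean on these libraries where they do the work, as an engineer would, in place of code of your own. Each camera call takes 0.05 s, during which the arm holds its last target.

### The job

Load the bronze thrust shoe into the screw jack's guide: press it down hard on the flat tail behind its cross rib, so the sprung lift table under it sinks all the way, and while still pressing slide it forward under the bridge and the leaf spring until its nose is fully home against the end stop. Then let go and draw clear; the lift table should pop up behind the shoe and lock it in. Do not pick the shoe up or tip it, and leave the loose parts around the jack where they are.

Things in the scene. Friction and masses are not known exactly. Their poses are not given: they have to be found in the camera images.
- fixture: Jack fixture, fixed to the bench: dark steel base plate 425 x 110 mm with a guide channel and, at its far end, a silvery screw jack 189 mm high. Origin: on the bench under the lift table. Its x axis is the sliding direction (towards the jack), z up; 'fixture x, z' below are in this frame. Two rails guide the shoe: tops at z = 31 mm, 49 mm apart, x = -85 to 190 mm. The bed's top is at z = 20 mm
- shoe: Loose bronze thrust shoe, flat block 140 (x) x 46 (y) x 14 mm, 0.48 to 0.75 kg, slippery polished underside. Origin: centre of its underside; x axis along the fixture's x, nose at x = 70, tail end at -70 mm. Cross rib on top: 12 mm high, 40 wide, x = -36 to -30 mm, upright rear face to push on. It starts on the raised lift table, underside at fixture z = 27 mm. Home: origin at fixture x = 108 mm
- pad (a point): On the top face of the shoe's flat tail (x = -70 to -36 mm), mid width, 17 mm behind the rib's rear face and 17 mm ahead of the tail end: the middle of the area to press. Height: fixture z = 41.3 mm at the start, 34.3 mm when pressed fully down (2 mm under the bridge)
- mouth (a point): Middle of the lower edge of the bridge on the side facing the shoe (fixture x = 85, z = 36.5 mm). The bridge is a steel bar across the channel, 10 mm thick, 85 mm long across, top at z = 50 mm. The raised shoe stands 4.8 mm too high for it and is stopped; the pressed-down shoe passes. The nose starts 10 to 25 mm short of it
- stop (a point): Middle of the end stop's face, which the shoe's nose meets when home (fixture x = 178, z = 26 mm). The jack's foot, radius 50 mm, is centred 74 mm beyond it
- lift (a joint): Travel of the sprung lift table (fixture x = -85 to 35 mm), m: 0 = up, 0.007 = fully down at bed level, top then at z = 20 mm. It pops up once the shoe's tail has passed its end, 3 mm before home. Its spring pushes up with 10 N when up and 15 N when fully down; with the shoe's weight, some 7 to 9 N from the hand sinks it fully, onto a hard stop
- leaf (a joint): Lift angle of the leaf spring, rad: 0 = hanging free (lowest point 3 to 5 mm below the top of a pressed-down shoe), about 0.12 with the shoe beneath it; it then presses on the shoe with about 6 N. Sliding the pressed shoe takes 5 to 12 N. It hinges at the bridge and trails towards the stop, so a shoe sliding forward lifts it
- cube: Green anodized fixture cube with a round bore in each face, 50 mm, loose beside the fixture; leave it. Origin: centre of its underside
- washers: Stack of bronze thrust washers, 44 mm across, 24 mm high, loose; leave it. Origin: centre of its underside
- vblock: Steel V-block 50 x 40 x 36 mm, loose; leave it. Origin: centre of its underside
- plunger: Stainless toggle plunger, about 110 mm long and 42 mm high, loose, lying on the robot's side of the fixture; leave it. Origin: under its body
- pusher: Grey rubber-tipped pusher rod, 142 mm long, 26 mm high, loose, lying on the robot's side; leave it. Origin: underside, mid length
- wrench: Steel wrench 150 mm long, loose, lying behind the tail end of the fixture; leave it. Origin: underside
Not all that is in view belongs to the job. Leave any green or red look-alike of the shoe alone.

How it is judged:
By the outcome, as a careful person would: the job done as asked, in the order asked, and still so for the second after the job is handed in, with the robot touching nothing.
It also fails if it takes over 35 s, if anything falls off the work surface, if the arm or the gripper's body presses on something with over 40 N, if the wrist force passes 120 N, or if a joint passes its speed limit or range.

## Working session

There is one attempt and no reset: what is moved stays moved. The work goes in short steps, Python scripts to look and compute and a shell command to move; the robot and the scene stay as the last step left them, time stands still between calls to the robot, and variables do not carry over. Pictures are saved under pics/ and viewed, and the job is handed in when it is done.

```bash
ls; mkdir -p pics; python3 - <<'E'
from workcell import get_obs, optics, ticket
import cv2,numpy as np
o=get_obs(); print({k:np.round(v,4).tolist() for k,v in o.items()})
for n in ("side","top"):
    p,d=optics.camera(n); cv2.imwrite(f"pics/{n}0.png",p[:,:,::-1]); np.save(f"{n}0d.npy",d); np.save(f"{n}0p.npy",p)
    i=optics.camera_info(n); print(n,i)
E
```

```text
pics
{'clock': 0.0, 'joint_pos': [1.246, 0.2414, 0.0037, 1.3352, -0.0, 1.5708], 'joint_vel': [0.0014, 0.0006, 0.0007, -0.0029, 0.001, -0.0004], 'tau': [0.0012, -37.2314, 25.2409, 0.017, 0.0001, -0.0], 'eef_pos': [0.1594, 0.4733, 0.2444], 'tool_rot': [0.8121, 0.5835, -0.0008, 0.0006], 'ft_force': [0.7297, 0.4105, -0.0856], 'ft_torque': [-0.0065, -0.0168, 0.0231], 'grip_width': 0.0855}
side {'vfov': 57.16027239299098, 'cx': 250.10474246239625, 'cy': 192.6125615577876, 'k1': -0.02921504486676863, 'R': array([[ 0.75416716, -0.65650441,  0.01529231],
       [-0.44020792, -0.52269992, -0.73006971],
       [ 0.48728728,  0.5438628 , -0.68320156]]), 't': array([-0.43215227,  0.23046789,  0.54393402])}
top {'vfov': 43.20296513362784, 'cx': 249.0933623696858, 'cy': 196.63490110447958, 'k1': -0.11961328694679212, 'R': array([[ 0.01379421, -0.9998806 , -0.00696509],
       [-0.98941524, -0.01264284, -0.14456016],
       [ 0.14445484,  0.00888546, -0.9894715 ]]), 't': array([-0.03240565,  0.50545354,  1.08711981])}
```

View pics/side0.png

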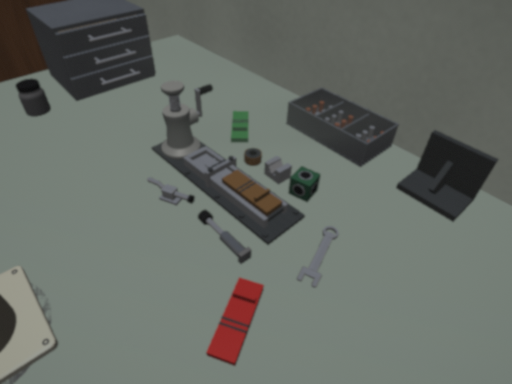

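View pics/top0.png

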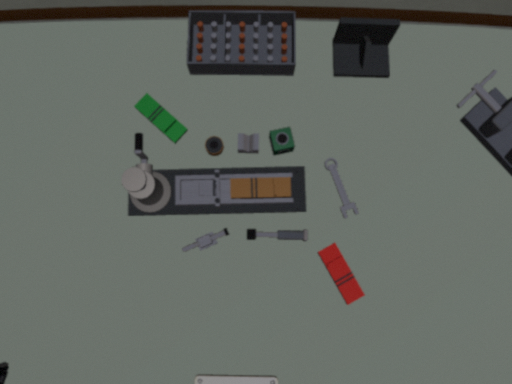

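```bash
cat > h.py <<'E'
import numpy as np,cv2
from workcell import get_obs, optics
def K(n):
    i=optics.camera_info(n); f=192/np.tan(np.radians(i['vfov']/2)); return i,f
def rays(n,uv):
    i,f=K(n); uv=np.atleast_2d(np.asarray(uv,float))
    d=(uv-[i['cx'],i['cy']])/f; s=d.copy()
    for _ in range(20): s=d/(1+i['k1']*(s**2).sum(1,keepdims=True))
    return s
def back(n,uv,depth):
    i,f=K(n); s=rays(n,uv); z=np.atleast_1d(depth)[:,None]
    return (np.c_[s,np.ones(len(s))]*z-i['t'])@i['R']
def atz(n,uv,z):
    i,f=K(n); s=rays(n,uv); D=np.c_[s,np.ones(len(s))]@i['R']; C=-i['R'].T@i['t']
    return C+D*((z-C[2])/D[:,2])[:,None]
def proj(n,X):
    i,f=K(n); c=np.atleast_2d(X)@i['R'].T+i['t']; s=c[:,:2]/c[:,2:]
    return s*(1+i['k1']*(s**2).sum(1,keepdims=True))*f+[i['cx'],i['cy']]
def cloud(n,d):
    v,u=np.mgrid[0:384,0:512]; P=back(n,np.c_[u.ravel(),v.ravel()],d.ravel()).reshape(384,512,3); P[d==0]=np.nan; return P
def crop(p,c0,r0,c1,r1,s,out):
    c=cv2.resize(p[r0:r1,c0:c1,::-1],None,fx=s,fy=s,interpolation=cv2.INTER_CUBIC)
    c=cv2.convertScaleAbs(c,alpha=1.6); cv2.imwrite(out,c)
E
python3 - <<'E'
from h import *
t=np.load('top0p.npy');s=np.load('side0p.npy');
crop(t,115,120,315,240,4,'pics/topc.png'); crop(s,140,80,310,240,4,'pics/sidec.png')
P=cloud('top',np.load('top0d.npy'))
np.set_printoptions(precision=4,suppress=True,linewidth=160)
print('bench',np.nanmedian(P[300:350,100:250,2]))
for v in (183,188,193):
  for u in range(130,310,6): print(v,u,P[v,u])
E
```

```text
bench -3.9074262350558045e-05
183 130 [0.5096 0.2165 0.1819]
183 136 [0.5099 0.2042 0.1814]
183 142 [0.51   0.1917 0.1817]
183 148 [0.5208 0.1931 0.1196]
183 154 [0.5212 0.1804 0.1178]
183 160 [0.5339 0.1814 0.0456]
183 166 [0.5384 0.1721 0.0202]
183 172 [0.5408 0.1599 0.0075]
183 178 [0.5367 0.1415 0.0322]
183 184 [0.5386 0.1289 0.0218]
183 190 [0.539  0.1148 0.0204]
183 196 [0.5389 0.1003 0.0222]
183 202 [0.5364 0.0845 0.0374]
183 208 [0.5363 0.0703 0.0389]
183 214 [0.5345 0.0554 0.0502]
183 220 [0.54   0.0437 0.0197]
183 226 [0.54   0.0294 0.021 ]
183 232 [0.5366 0.0143 0.0412]
183 238 [0.5363 0.0003 0.0438]
183 244 [ 0.5366 -0.0135  0.043 ]
183 250 [ 0.5364 -0.0274  0.0452]
183 256 [ 0.5371 -0.0413  0.0425]
183 262 [ 0.5371 -0.0552  0.0431]
183 268 [ 0.5379 -0.0691  0.0396]
183 274 [ 0.5359 -0.0825  0.0523]
183 280 [ 0.5376 -0.0968  0.0437]
183 286 [ 0.5386 -0.111   0.0391]
183 292 [ 0.5408 -0.1259  0.0274]
183 298 [ 0.5443 -0.1417  0.0084]
183 304 [ 0.5445 -0.1561  0.0085]
188 130 [0.4998 0.2168 0.1789]
188 136 [0.4996 0.2038 0.1809]
188 142 [0.5092 0.2051 0.1227]
188 148 [0.509
[... 1118 characters left out ...]
8 0.1405 0.033 ]
193 184 [0.5153 0.1286 0.0181]
193 190 [0.5152 0.1141 0.0199]
193 196 [0.5161 0.1005 0.0148]
193 202 [0.5136 0.0843 0.0327]
193 208 [0.513  0.0698 0.0374]
193 214 [0.5105 0.0544 0.0548]
193 220 [0.5157 0.043  0.0223]
193 226 [0.5159 0.0289 0.0221]
193 232 [0.5134 0.014  0.0394]
193 238 [0.5132 0.     0.0419]
193 244 [ 0.5133 -0.0139  0.0425]
193 250 [ 0.5135 -0.0277  0.0427]
193 256 [ 0.5139 -0.0416  0.0412]
193 262 [ 0.5141 -0.0554  0.0409]
193 268 [ 0.5143 -0.0693  0.0409]
193 274 [ 0.5127 -0.0827  0.0519]
193 280 [ 0.5139 -0.0968  0.0454]
193 286 [ 0.5141 -0.1106  0.0454]
193 292 [ 0.5177 -0.1262  0.0235]
193 298 [ 0.5205 -0.1419  0.0067]
193 304 [ 0.5202 -0.1559  0.0095]
```

View pics/topc.png

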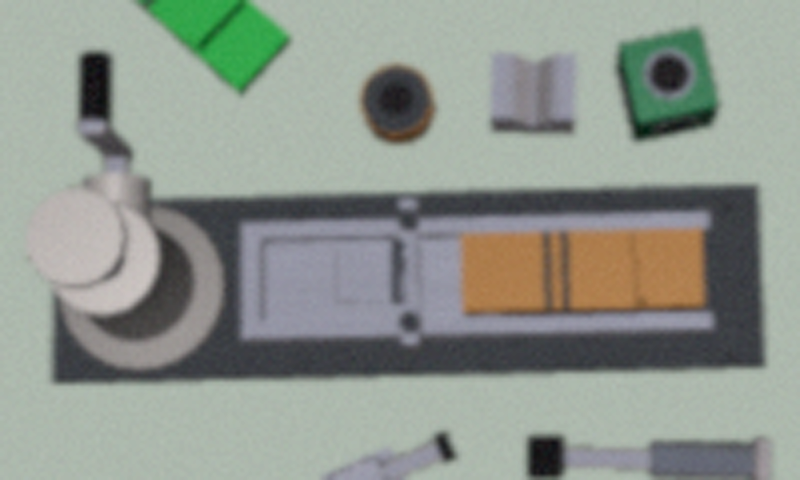

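View pics/sidec.png

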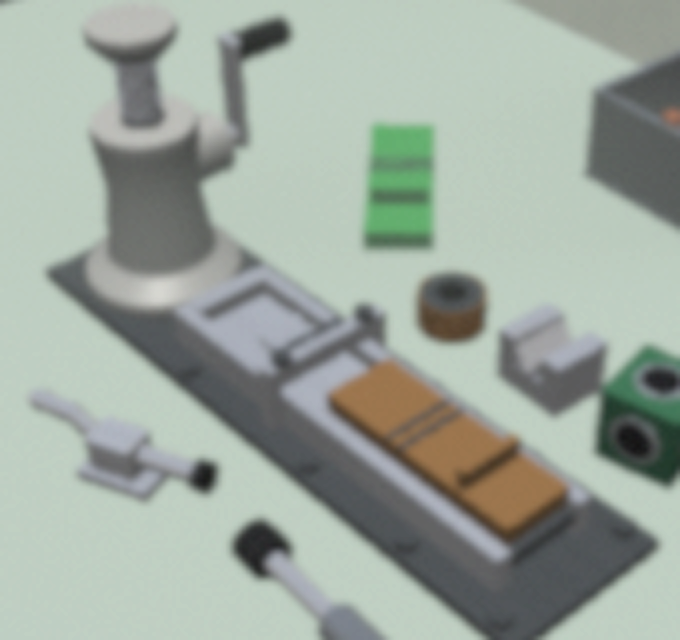

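```bash
python3 - <<'E'
from h import *
np.set_printoptions(precision=4,suppress=True,linewidth=160)
t=np.load('top0p.npy'); d=np.load('top0d.npy'); P=cloud('top',d)
hsv=cv2.cvtColor(t,cv2.COLOR_RGB2HSV)
m=((hsv[...,0]>8)&(hsv[...,0]<22)&(hsv[...,1]>110)).astype(np.uint8); m[:165]=0;m[215:]=0;m[:,:220]=0;m[:,300:]=0
ys,xs=np.nonzero(m); print(len(ys))
# shoe top plane at z=.0413: map pixels to world and rect
X=atz('top',np.c_[xs,ys],0.0413)[:,:2]
r=cv2.minAreaRect((X*1000).astype(np.float32)); print(r); print(X.mean(0))
print('median z',np.nanmedian(P[ys,xs,2]))
c=lambda x,y:(115+(x+.5)/4-.5,120+(y+.5)/4-.5)
pc=[c(53,382),c(764,366),c(756,186)]
W=atz('top',pc,0.0085);print(W, np.linalg.norm(W[0]-W[1]),np.linalg.norm(W[2]-W[1]))
e=W[0]-W[1];print('ang',np.degrees(np.arctan2(e[1],e[0])))
e=W[2]-W[1];print('ang-90',np.degrees(np.arctan2(e[1],e[0])))
rb=[c(240,220),c(710,212),c(714,328),c(240,339)]
W=atz('top',rb,0.031);print('rails',W)
for a,b in((1,0),(2,3)):
    e=W[a]-W[b];print(np.degrees(np.arctan2(-e[1],-e[0])),np.linalg.norm(e))
print('rib/tail',atz('top',[c(637,270)],0.047),'nose,tail',atz('top',[c(462,272),c(706,268)],.0413),'bridge',atz('top',[c(420,270),c(396,270)],.05))
# side: shoe corners
cs=lambda x,y:(140+(x+.5)/4-.5,80+(y+.5)/4-.5)
print('side shoe corners nose-near,nose-far,tail-far,tail-near',atz('side',[cs(330,402),cs(390,360),cs(568,488),cs(512,532)],.0413))
print('side rib rear ends', atz('side',[cs(460,472),cs(517,440)],.053))
E
```

```text
1077
((526.9205932617188, -51.9002685546875), (44.562992095947266, 136.97764587402344), 0.7438637614250183)
[ 0.527  -0.0528]
median z 0.04165156566870851
[[ 0.4617  0.2631  0.0085]
 [ 0.477  -0.1598  0.0085]
 [ 0.5856 -0.1553  0.0085]] 0.42314231596765833 0.1087498613474348
ang 92.07287338873738
ang-90 2.334064046907824
rails [[ 0.5568  0.1504  0.031 ]
 [ 0.5649 -0.1259  0.031 ]
 [ 0.4962 -0.1282  0.031 ]
 [ 0.4862  0.1478  0.031 ]]
91.6834353333521 0.27640243871286124
92.0837060639212 0.2762460347450915
rib/tail [[ 0.5272 -0.0825  0.047 ]] nose,tail [[ 0.5257  0.0185  0.0413]
 [ 0.5298 -0.1227  0.0413]] bridge [[0.5251 0.0422 0.05  ]
 [0.5249 0.056  0.05  ]]
side shoe corners nose-near,nose-far,tail-far,tail-near [[ 0.5022  0.0123  0.0413]
 [ 0.55    0.0191  0.0413]
 [ 0.5543 -0.1188  0.0413]
 [ 0.5111 -0.123   0.0413]]
side rib rear ends [[ 0.5115 -0.0833  0.053 ]
 [ 0.55   -0.0844  0.053 ]]
```

The loose bronze block in the guide is the shoe: top view pixels u 230–291, v 178–198, with the rib at u≈274. The green look-alike at about (160,118) and the red one at about (341,273) lie free on the bench. The enlarged crops confirm this: the bronze block sits between the rails, its nose faces the bridge at u≈214–220, and its rib is near the right-hand (tail) end.

Next I'll work out the shift to a hover above the tail, with the jaws' narrow side facing the rib.

```bash
cat >> h.py <<'E'
from scipy.spatial.transform import Rotation as Rn
FO=np.array([0.5278,-0.0415]); FY=np.radians(92.0)
fx=np.array([np.cos(FY),np.sin(FY)]); fy=np.array([-np.sin(FY),np.cos(FY)])
def state():
    o=get_obs(); p=np.array(o['eef_pos']); R=Rn.from_quat(o['tool_rot']).as_matrix(); f=np.array(o['ft_force'])
    q=p[:2]-FO; print('clk %.3f'%o['clock'],'tcp',p.round(4),'fix x,y mm',(1e3*q@fx).round(1),(1e3*q@fy).round(1),'tip z mm',(1e3*(p[2]-.014)).round(1),'F fix',(f[:2]@fx).round(1),(f[:2]@fy).round(1),f[2].round(1),'toolx yaw',np.degrees(np.arctan2(R[1,0],R[0,0])).round(2),'tilt',R[:,2].round(3),'grip',o['grip_width'].round(4)); return p,R
def to(x,y,z):
    p,R=state(); w=np.r_[FO+x*1e-3*fx+y*1e-3*fy,z*1e-3]; print('shift cm',(100*R.T@(w-p)).round(2),'roll',(np.degrees(np.arctan2(R[1,0],R[0,0]))-2).round(2))
E
python3 -c "
from h import *
to(-60.6,0,240)"
```

```text
Traceback (most recent call last):
  File "h.py", line 31, in to
    p,R=state(); w=np.r_[FO+x*1e-3*fx+y*1e-3*fy,z*1e-3]; print('shift cm',(100*R.T@(w-p)).round(2),'roll',(np.degrees(np.arctan2(R[1,0],R[0,0]))-2).round(2))
        ~~~~~^^
  File "h.py", line 29, in state
    q=p[:2]-FO; print('clk %.3f'%o['clock'],'tcp',p.round(4),'fix x,y mm',(1e3*q@fx).round(1),(1e3*q@fy).round(1),'tip z mm',(1e3*(p[2]-.014)).round(1),'F fix',(f[:2]@fx).round(1),(f[:2]@fy).round(1),f[2].round(1),'toolx yaw',np.degrees(np.arctan2(R[1,0],R[0,0])).round(2),'tilt',R[:,2].round(3),'grip',o['grip_width'].round(4)); return p,R
                                                                                                                                                                                                                                                                                                               ^^^^^^^^^^^^^^^^^^^^^
AttributeError: 'float' object has no attribute 'round'
```

```bash
sed -i "s/o\['grip_width'\].round(4)/round(o['grip_width'],4)/" h.py
python3 -c "
from h import *
to(-60.6,0,240)"
```

```text
clk 0.100 tcp [0.1594 0.4733 0.2445] fix x,y mm 527.4 350.2 tip z mm 230.5 F fix -0.4 0.4 -0.2 toolx yaw 71.39 tilt [-0.001 -0.002 -1.   ] grip 0.0855
shift cm [-42.71  53.48   0.53] roll 69.39
```

```bash
python3 -m inch '[[[0,-3.4,4.3,0,9],[0,-6.8,8.6,0,18],[0,-10.2,12.9,0,27],[0,-13.6,17.2,0,36],[0,-17,21.4,0,45]]]'; python3 -c "
from h import *
to(-60.6,0,240)"
```

```text
clock: 0.72
eef_pos: [0.3084, 0.2423, 0.2446]
tool_rot: [0.974, 0.226, -0.001, 0.001]
ft_force: [1.8, -1.0, 0.8]
grip_width: -0.0001
clk 0.725 tcp [0.3084 0.2423 0.2446] fix x,y mm 291.3 209.3 tip z mm 230.6 F fix -1.1 -1.7 0.8 toolx yaw 26.12 tilt [-0.001 -0.002 -1.   ] grip -0.0001
shift cm [ 4.73 40.67  0.51] roll 24.12
```

```bash
python3 -m inch '[[[0,0.6,5.1,0,8],[0,1.2,10.3,0,16],[0,1.8,15.5,0,24],[0,2.4,20.7,0,24.1],[0,3,25.8,0,24.1]]]'; python3 -c "
from h import *
to(-60.6,0,240)"
```

```text
clock: 1.35
eef_pos: [0.4494, 0.0222, 0.2446]
tool_rot: [1.0, 0.017, -0.001, 0.001]
ft_force: [1.0, 0.6, 1.0]
grip_width: -0.0002
clk 1.350 tcp [0.4494 0.0222 0.2446] fix x,y mm 66.4 76.1 tip z mm 230.6 F fix 0.6 -1.0 1.0 toolx yaw 1.99 tilt [-0.001 -0.002 -1.   ] grip -0.0002
shift cm [ 7.61 12.7   0.48] roll -0.01
```

```bash
python3 -m inch '[[[0,2.5,4.2,0,0],[0,5.0,8.4,0,0],[0,7.6,12.7,3,0],[0,7.6,12.7,8,0],[0,7.6,12.7,14,0]]]'; python3 -c "
from h import *
to(-60.6,0,70)
for n in ('side','top'):
    p,d=optics.camera(n); np.save(n+'1p.npy',p); np.save(n+'1d.npy',d)
crop(np.load('side1p.npy'),170,80,340,240,4,'pics/side1c.png');crop(np.load('top1p.npy'),180,120,330,232,5,'pics/top1c.png')"
```

```text
clock: 1.98
eef_pos: [0.5305, -0.1034, 0.1036]
tool_rot: [1.0, 0.017, 0.0, 0.001]
ft_force: [0.8, 0.6, -1.2]
grip_width: 0.0003
clk 1.975 tcp [ 0.5305 -0.1034  0.1036] fix x,y mm -62.0 -0.5 tip z mm 89.6 F fix 0.5 -0.8 -1.2 toolx yaw 1.9 tilt [ 0.001 -0.002 -1.   ] grip 0.0003
shift cm [-0.06 -0.15  3.36] roll -0.1
```

View pics/side1c.png

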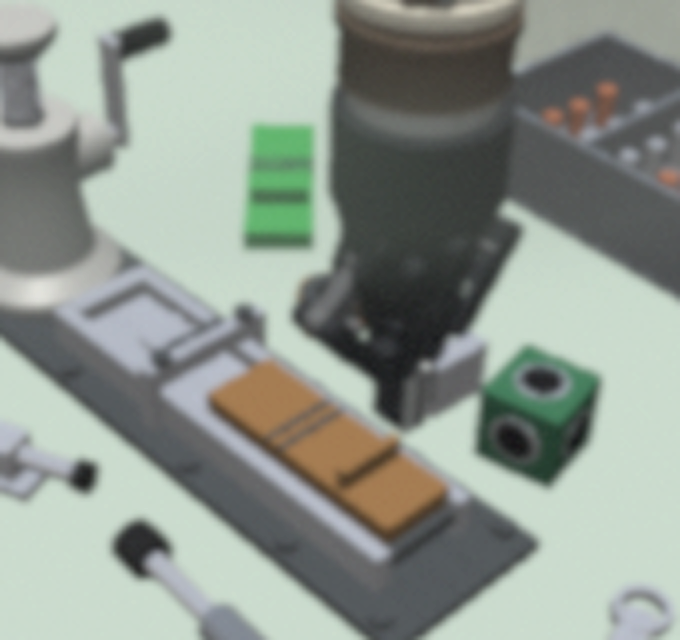

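View pics/top1c.png

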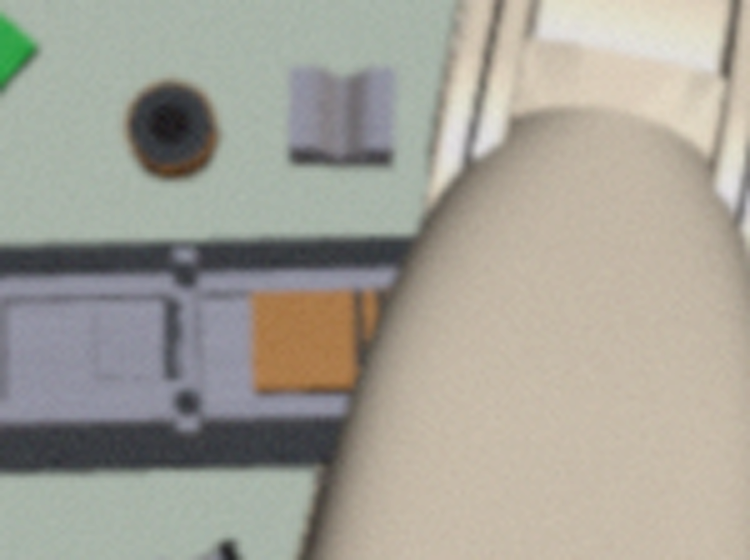

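The side crop shows the closed fingertips above and behind the tail, lowest at about crop (395,425), with the shoe untouched. The arm hides the tail in the top view. I'll check the tip against its projection.

```bash
python3 -c "
from h import *
p,R=state()
q=lambda X:((proj('side',X)-[170,80])*4).round(0)
for dx in(-.0145,.0145):
  for dy in(-.011,.011): print(dx,dy,q(p+R@[dx,dy,.014]))
d=np.load('side1d.npy');P=cloud('side',d)
z=P[...,2]; m=(abs(P[...,0]-p[0])<.05)&(abs(P[...,1]-p[1])<.06)&(z>.062)&(z<.13)
Q=P[m]; 
for lo in range(62,130,6):
  s=Q[(Q[:,2]>lo/1e3)&(Q[:,2]<lo/1e3+.006)]
  if len(s): print(lo,len(s),(s-p).min(0).round(3),(s-p).max(0).round(3))
"
```

```text
clk 2.075 tcp [ 0.5233 -0.1015  0.0977] fix x,y mm -59.8 6.6 tip z mm 83.7 F fix 0.2 1.2 0.5 toolx yaw 1.96 tilt [-0.017  0.001 -1.   ] grip 0.0002
-0.0145 -0.011 [[345. 436.]]
-0.0145 0.011 [[377. 459.]]
0.0145 -0.011 [[388. 410.]]
0.0145 0.011 [[419. 433.]]
86 2 [ 0.002 -0.008 -0.006] [ 0.003 -0.004 -0.006]
92 12 [ 0.002 -0.015 -0.005] [ 0.015 -0.008 -0.001]
98 33 [-0.005 -0.014  0.   ] [0.024 0.002 0.006]
104 31 [-0.006 -0.014  0.007] [0.022 0.002 0.012]
110 39 [-0.006 -0.015  0.012] [0.023 0.003 0.018]
116 34 [-0.005 -0.015  0.018] [0.021 0.002 0.024]
122 24 [-0.004 -0.015  0.025] [ 0.014 -0.007  0.03 ]
128 5 [ 0.008 -0.014  0.03 ] [ 0.018 -0.009  0.032]
```

```bash
python3 -m inch '[[[0,0.3,-0.05,0,0],[0,0.65,-0.1,0,0],[0,0.65,-0.1,0,0],[0,0.65,-0.1,0,0],[0,0.65,-0.1,0,0]]]'; python3 -c "
from h import *
to(-60.6,0,70)
p,d=optics.camera('side'); np.save('side2p.npy',p)
crop(p,170,80,340,240,4,'pics/side2c.png')
p,R=state()
q=lambda X:((proj('side',X)-[170,80])*4).round(0)
for dx in(-.0145,.0145):
  for dy in(-.011,.011): print(dx,dy,q(p+R@[dx,dy,.014]))
"
```

```text
clock: 2.7
eef_pos: [0.5301, -0.1003, 0.0983]
tool_rot: [1.0, 0.017, -0.008, -0.001]
ft_force: [0.2, 0.7, 0.1]
grip_width: -0.0001
clk 2.700 tcp [ 0.5301 -0.1003  0.0983] fix x,y mm -58.8 -0.2 tip z mm 84.3 F fix 0.7 -0.3 0.1 toolx yaw 1.97 tilt [-0.016  0.001 -1.   ] grip -0.0001
shift cm [0.02 0.18 2.83] roll -0.03
clk 2.750 tcp [ 0.5299 -0.1003  0.0981] fix x,y mm -58.8 -0.1 tip z mm 84.1 F fix 0.5 -0.3 0.4 toolx yaw 1.96 tilt [-0.016  0.001 -1.   ] grip 0.0003
-0.0145 -0.011 [[354. 428.]]
-0.0145 0.011 [[386. 451.]]
0.0145 -0.011 [[396. 403.]]
0.0145 0.011 [[427. 425.]]
```

View pics/side2c.png

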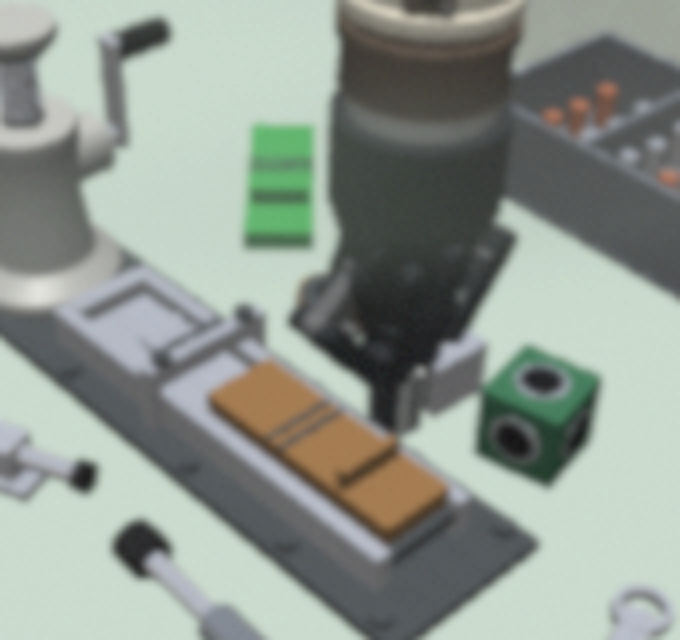

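```bash
python3 -m inch '[[[0,0.05,0.25,1,0],[0,0.05,0.25,2,0],[0,0.05,0.25,3,0],[0,0.05,0.25,3.6,0],[0,0.05,0.25,3.6,0]]]'; python3 -c "
from h import *
to(-61,0,54)
p,d=optics.camera('side'); np.save('side3p.npy',p)
crop(p,200,100,320,220,6,'pics/side3c.png'); state()"
```

```text
clock: 3.38
eef_pos: [0.5293, -0.1026, 0.0612]
tool_rot: [1.0, 0.017, -0.009, -0.001]
ft_force: [-0.9, 0.3, 0.5]
grip_width: 0.0
clk 3.375 tcp [ 0.5293 -0.1026  0.0612] fix x,y mm -61.1 0.6 tip z mm 47.2 F fix 0.3 0.9 0.5 toolx yaw 1.96 tilt [-0.018  0.001 -1.   ] grip 0.0
shift cm [ 0.07 -0.01  0.72] roll -0.04
clk 3.425 tcp [ 0.5297 -0.1026  0.0617] fix x,y mm -61.2 0.2 tip z mm 47.7 F fix -0.2 0.6 0.5 toolx yaw 1.97 tilt [-0.017  0.001 -1.   ] grip -0.0003
```

View pics/side3c.png

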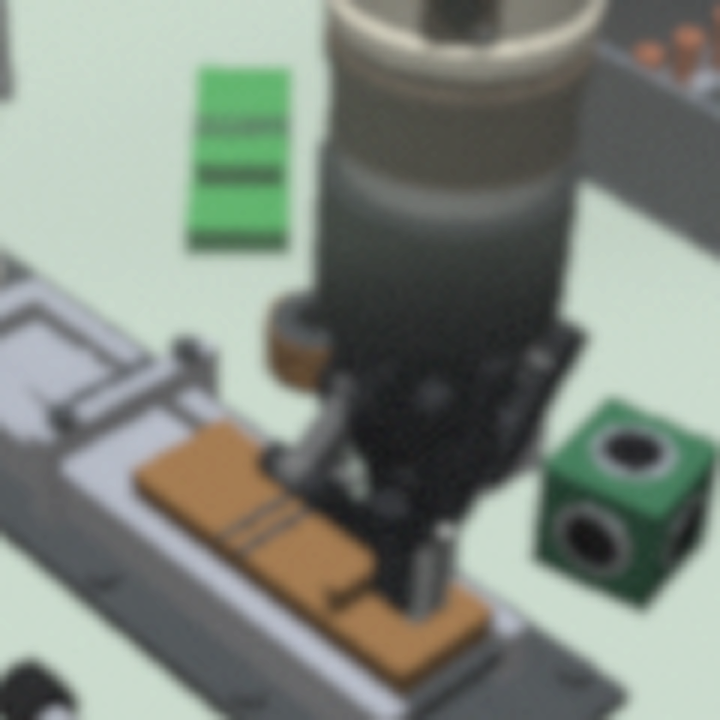

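```bash
python3 -m inch '[[[0,0,0,0.3,0],[0,0,0,0.6,0],[0,0,0,0.9,0],[0,0,0,1.1,0],[0,0,0,1.1,0]]]'; python3 -c "
from h import *
to(-61,0,48.3)"
```

```text
clock: 4.05
eef_pos: [0.53, -0.1027, 0.0514]
tool_rot: [1.0, 0.017, -0.008, -0.001]
ft_force: [-1.0, -0.0, 4.8]
grip_width: -0.0
clk 4.050 tcp [ 0.53   -0.1027  0.0514] fix x,y mm -61.2 -0.0 tip z mm 37.4 F fix 0.0 1.0 4.8 toolx yaw 1.97 tilt [-0.016  0.001 -1.   ] grip -0.0
shift cm [ 0.   -0.02  0.31] roll -0.03
```

```bash
python3 -m inch '[[[0,0,0,0.2,0],[0,0,0,0.4,0],[0,0,0,0.5,0],[0,0,0,0.5,0],[0,0,0,0.5,0]]]'; python3 -c "
from h import *
to(-61,0,48.3)"
```

```text
clock: 4.68
eef_pos: [0.53, -0.1027, 0.0482]
tool_rot: [1.0, 0.017, -0.007, -0.001]
ft_force: [-3.6, 1.4, 13.7]
grip_width: -0.0002
clk 4.675 tcp [ 0.53   -0.1027  0.0482] fix x,y mm -61.2 -0.1 tip z mm 34.2 F fix 1.5 3.5 13.7 toolx yaw 1.97 tilt [-0.015  0.001 -1.   ] grip -0.0002
shift cm [-0.01 -0.02 -0.01] roll -0.03
```

```bash
python3 -m inch '[[[0,0,0,0.3,0],[0,0,-0.3,0.3,0],[0,0,-0.7,0.3,0],[0,0,-1.1,0.3,0],[0,0,-1.5,0.3,0]]]'; python3 -c "
from h import *
to(61,0,48.3)
p,d=optics.camera('side'); np.save('side4p.npy',p)
crop(p,190,100,310,220,6,'pics/side4c.png'); state()"
```

```text
clock: 5.3
eef_pos: [0.5311, -0.0918, 0.0482]
tool_rot: [1.0, 0.016, -0.005, 0.004]
ft_force: [-3.7, -9.5, 16.0]
grip_width: 0.0
clk 5.300 tcp [ 0.5311 -0.0918  0.0482] fix x,y mm -50.4 -1.5 tip z mm 34.2 F fix -9.4 4.0 16.0 toolx yaw 1.8 tilt [-0.01  -0.008 -1.   ] grip 0.0
shift cm [ -0.19 -11.14  -0.09] roll -0.2
clk 5.350 tcp [ 0.5311 -0.0912  0.0482] fix x,y mm -49.8 -1.5 tip z mm 34.2 F fix -8.4 3.3 14.4 toolx yaw 1.83 tilt [-0.01  -0.008 -1.   ] grip 0.0002
```

View pics/side4c.png

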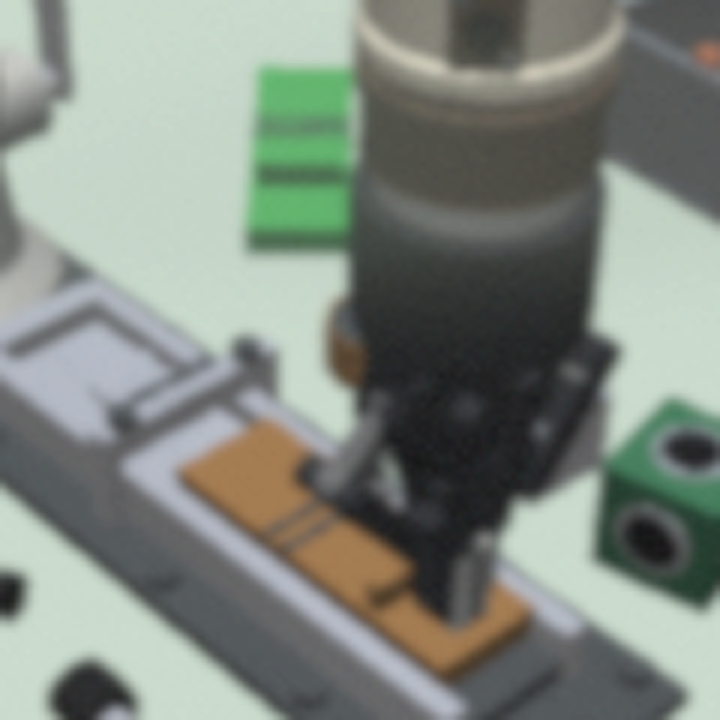

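```bash
python3 -m inch '[[[0,-0.1,-0.5,0.3,0],[0,-0.15,-1.0,0.3,0],[0,-0.15,-1.5,0.3,0],[0,-0.15,-2.0,0.3,0],[0,-0.15,-2.5,0.3,0]]]'; python3 -c "
from h import *
to(61,0,48.3)"
```

```text
clock: 5.98
eef_pos: [0.5302, -0.0707, 0.0483]
tool_rot: [1.0, 0.014, -0.003, 0.009]
ft_force: [-4.3, -11.6, 17.5]
grip_width: -0.0001
clk 5.975 tcp [ 0.5302 -0.0707  0.0483] fix x,y mm -29.3 -1.4 tip z mm 34.3 F fix -11.4 4.7 17.5 toolx yaw 1.65 tilt [-0.006 -0.017 -1.   ] grip -0.0001
shift cm [-0.2  -9.02 -0.16] roll -0.35
```

```bash
python3 -m inch '[[[0,-0.15,-0.9,0.3,-0.3],[0,-0.25,-1.8,0.28,-0.3],[0,-0.3,-2.7,0.26,-0.3],[0,-0.3,-3.6,0.24,-0.3],[0,-0.3,-4.5,0.22,-0.3]]]'; python3 -c "
from h import *
to(61,0,48.3)
p,d=optics.camera('side'); np.save('side5p.npy',p)
crop(p,170,100,290,220,6,'pics/side5c.png'); state()"
```

```text
clock: 6.6
eef_pos: [0.529, -0.0313, 0.0484]
tool_rot: [1.0, 0.015, 0.0, 0.015]
ft_force: [-0.9, -24.3, 14.5]
grip_width: -0.0001
clk 6.600 tcp [ 0.529  -0.0313  0.0484] fix x,y mm 10.2 -1.5 tip z mm 34.4 F fix -24.3 1.8 14.5 toolx yaw 1.74 tilt [ 0.001 -0.03  -1.   ] grip -0.0001
shift cm [-0.17 -5.08 -0.14] roll -0.26
clk 6.650 tcp [ 0.5289 -0.0294  0.0484] fix x,y mm 12.1 -1.5 tip z mm 34.4 F fix -9.9 1.3 14.6 toolx yaw 1.81 tilt [ 0.001 -0.027 -1.   ] grip -0.0002
```

View pics/side5c.png

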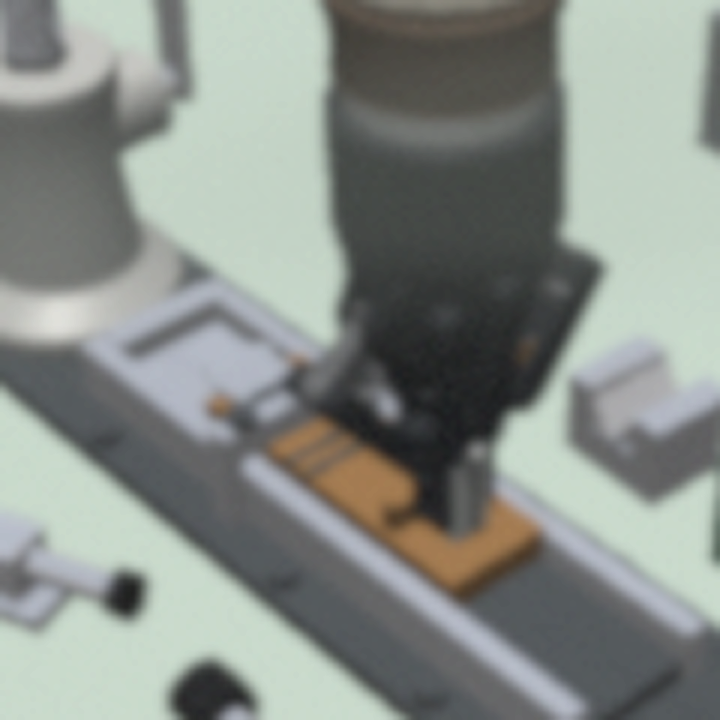

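```bash
python3 -m inch '[[[0,-0.1,-0.8,0.28,-0.2],[0,-0.15,-1.5,0.27,-0.2],[0,-0.15,-2.2,0.25,-0.2],[0,-0.15,-2.9,0.23,-0.2],[0,-0.15,-3.6,0.22,-0.2]]]'; python3 -c "
from h import *
to(61,0,48.3)"
```

```text
clock: 7.28
eef_pos: [0.5278, 0.0006, 0.0484]
tool_rot: [1.0, 0.015, 0.002, 0.02]
ft_force: [-5.1, -15.7, 19.5]
grip_width: -0.0001
clk 7.275 tcp [0.5278 0.0006 0.0484] fix x,y mm 42.1 -1.5 tip z mm 34.4 F fix -15.5 5.6 19.5 toolx yaw 1.76 tilt [ 0.006 -0.039 -0.999] grip -0.0001
shift cm [-0.16 -1.89 -0.07] roll -0.24
```

```bash
python3 -m inch '[[[0,-0.1,-0.5,0.28,-0.2],[0,-0.15,-0.8,0.27,-0.2],[0,-0.15,-1.1,0.26,-0.2],[0,-0.15,-1.4,0.25,-0.2],[0,-0.15,-1.7,0.25,-0.2]]]'; python3 -c "
from h import *
to(61,0,48.3)"
```

```text
clock: 7.9
eef_pos: [0.5274, 0.0115, 0.0484]
tool_rot: [1.0, 0.015, 0.005, 0.026]
ft_force: [-4.1, -16.4, 19.2]
grip_width: 0.0
clk 7.900 tcp [0.5274 0.0115 0.0484] fix x,y mm 53.0 -1.4 tip z mm 34.4 F fix -16.3 4.7 19.2 toolx yaw 1.71 tilt [ 0.01  -0.052 -0.999] grip 0.0
shift cm [-0.15 -0.8  -0.03] roll -0.29
```

```bash
python3 -m inch '[[[0,-0.1,-0.5,0.28,-0.2],[0,-0.1,-0.7,0.28,-0.2],[0,-0.1,-0.9,0.27,-0.2],[0,-0.1,-1.1,0.27,-0.2],[0,-0.1,-1.2,0.27,-0.2]]]'; python3 -c "
from h import *
to(61,0,48.3)
p,d=optics.camera('side'); np.save('side6p.npy',p)
crop(p,150,90,270,210,6,'pics/side6c.png'); state()"
```

```text
clock: 8.52
eef_pos: [0.5272, 0.017, 0.0484]
tool_rot: [0.999, 0.014, 0.006, 0.033]
ft_force: [-5.9, -17.2, 21.3]
grip_width: -0.0002
clk 8.525 tcp [0.5272 0.017  0.0484] fix x,y mm 58.5 -1.5 tip z mm 34.4 F fix -17.0 6.5 21.3 toolx yaw 1.66 tilt [ 0.014 -0.066 -0.998] grip -0.0002
shift cm [-0.15 -0.25 -0.01] roll -0.34
clk 8.575 tcp [0.5272 0.0172 0.0484] fix x,y mm 58.6 -1.4 tip z mm 34.4 F fix -16.2 5.4 20.6 toolx yaw 1.66 tilt [ 0.014 -0.066 -0.998] grip 0.0001
```

View pics/side6c.png

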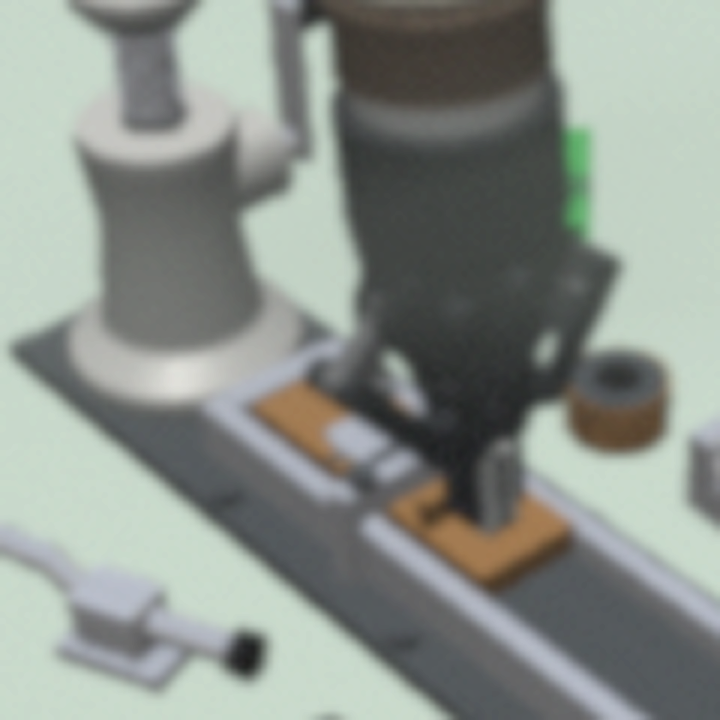

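```bash
python3 -m inch '[[[0,-0.2,-0.6,0.22,-0.3],[0,-0.25,-0.9,0.2,-0.3],[0,-0.3,-1.1,0.18,-0.3],[0,-0.3,-1.3,0.18,-0.3],[0,-0.3,-1.4,0.18,-0.3]]]'; python3 -c "
from h import *
to(61,0,48.3)
p,d=optics.camera('side'); np.save('side7p.npy',p)
crop(p,150,90,270,210,6,'pics/side7c.png'); state()"
```

```text
clock: 9.2
eef_pos: [0.5269, 0.0219, 0.0486]
tool_rot: [0.999, 0.014, 0.01, 0.043]
ft_force: [1.4, -27.5, 13.3]
grip_width: 0.0002
clk 9.200 tcp [0.5269 0.0219 0.0486] fix x,y mm 63.4 -1.3 tip z mm 34.6 F fix -27.5 -0.5 13.3 toolx yaw 1.6 tilt [ 0.021 -0.086 -0.996] grip 0.0002
shift cm [-0.13  0.24  0.05] roll -0.4
clk 9.250 tcp [0.5268 0.0219 0.0486] fix x,y mm 63.4 -1.2 tip z mm 34.6 F fix -24.1 -0.4 14.0 toolx yaw 1.6 tilt [ 0.021 -0.085 -0.996] grip 0.0003
```

View pics/side7c.png

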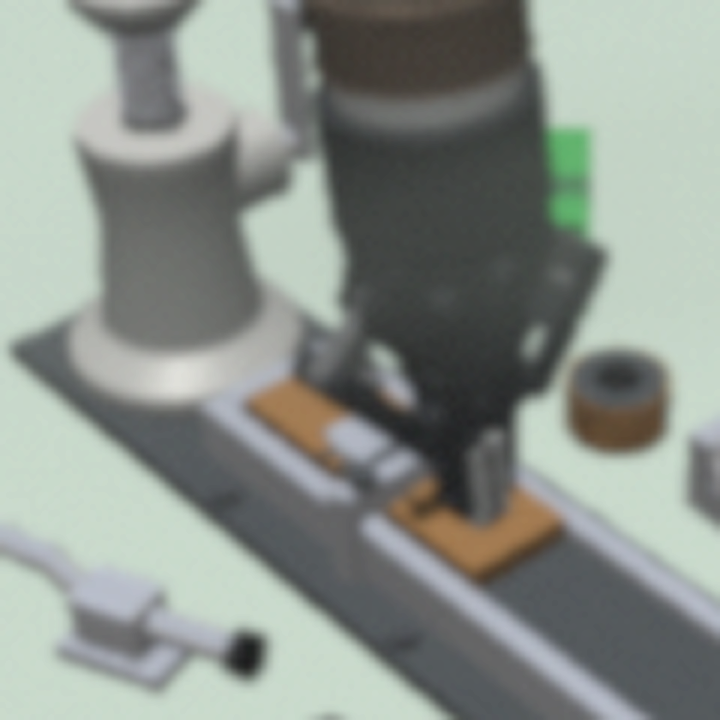

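```bash
python3 -c "
from h import *
p,d=optics.camera('side'); np.save('side8d.npy',d);np.save('side8p.npy',p);P=cloud('side',d); state()
q=P[...,:2]-FO; s=1e3*q@fx; t=1e3*q@fy; z=1e3*P[...,2]
for a in range(-90,190,6):
  m=(s>a)&(s<a+6)&(abs(t)<16); 
  if m.sum()>3: print(a,m.sum(),np.median(z[m]).round(1),end=' | ')
print()
t0,d0=optics.camera('top');np.save('top8d.npy',d0);np.save('top8p.npy',t0);P=cloud('top',d0)
q=P[...,:2]-FO; s=1e3*q@fx; t=1e3*q@fy; z=1e3*P[...,2]
for a in range(-90,190,6):
  m=(s>a)&(s<a+6)&(abs(t)<16); 
  if m.sum()>3: print(a,m.sum(),np.median(z[m]).round(1),end=' | ')
crop(t0,115,120,315,240,4,'pics/top8c.png')
"
```

```text
clk 9.300 tcp [0.5269 0.0219 0.0486] fix x,y mm 63.4 -1.3 tip z mm 34.6 F fix -24.7 0.0 12.7 toolx yaw 1.59 tilt [ 0.021 -0.085 -0.996] grip -0.0
-90 64 10.7 | -84 64 25.0 | -78 34 27.9 | -72 33 28.2 | -66 33 28.0 | -60 36 28.3 | -54 31 28.5 | -48 30 28.0 | -42 32 28.7 | -36 31 28.2 | -30 30 28.2 | -24 29 28.6 | -18 28 28.5 | -12 29 28.3 | -6 30 28.4 | 0 29 28.3 | 6 27 28.5 | 12 27 28.2 | 18 28 28.2 | 24 27 28.7 | 30 44 29.0 | 36 303 187.4 | 42 588 252.8 | 48 986 321.0 | 54 449 138.9 | 60 116 147.0 | 66 59 88.8 | 72 39 47.2 | 78 7 84.5 | 84 35 46.0 | 90 11 51.1 | 96 5 50.1 | 108 6 40.4 | 114 11 38.7 | 120 12 37.3 | 126 18 37.9 | 132 12 39.2 | 138 11 34.3 | 144 13 34.9 | 150 17 35.1 | 156 11 35.4 | 162 13 35.3 | 168 12 35.5 | 174 8 35.0 | 180 15 33.2 | 186 12 32.9 | 
-90 26 11.5 | -84 30 27.3 | -78 40 27.4 | -72 32 27.0 | -66 38 28.1 | -60 31 27.1 | -54 38 27.8 | -48 36 27.3 | -42 31 26.7 | -36 40 27.2 | -30 27 27.8 | -24 39 28.0 | -18 28 28.1 | -12 40 27.8 | -6 33 26.9 | 0 33 26.7 | 6 37 28.0 | 12 27 27.0 | 18 40 27.7 | 24 27 27.5 | 30 47 27.8 | 36 118 210.8 | 42 145 476.4 | 48 83 490.7 | 54 76 491.0 | 60 73 480.5 | 66 77 480.8 | 72 71 480.8 | 78 75 480.6 | 84 72 480.6 | 90 74 480.3 | 96 74 480.3 | 102 72 480.2 | 108 76 479.4 | 114 86 489.0 | 120 74 490.2 | 126 61 489.9 |
```

View pics/top8c.png

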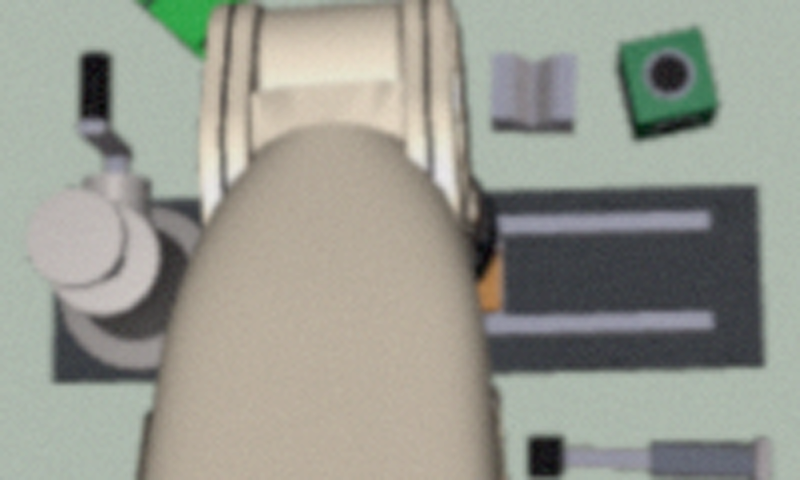

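```bash
python3 -c "
from h import *
c=lambda x,y:(115+(x+.5)/4-.5,120+(y+.5)/4-.5)
for X in (atz('top',[c(504,275)],.0343),atz('top',[c(504,275)],.027), atz('side',[(150+485/6,90+580/6),(150+563/6,90+520/6)],.0343)): print(1e3*(X[:,:2]-FO)@fx)
"; python3 -m inch '[[[0,-0.1,-0.9,0.25,0],[0,-0.1,-1.2,0.25,0],[0,-0.1,-1.4,0.25,0],[0,-0.1,-1.5,0.25,0],[0,-0.1,-1.5,0.25,0]]]'; python3 -c "
from h import *
to(61,0,48.3)"
```

```text
[35.88380352]
[36.03859844]
[31.89009464 37.67435534]
clock: 9.98
eef_pos: [0.5268, 0.0224, 0.0488]
tool_rot: [0.998, 0.008, 0.012, 0.058]
ft_force: [-4.5, -38.2, 23.6]
grip_width: 0.0002
clk 9.975 tcp [0.5268 0.0224 0.0488] fix x,y mm 63.8 -1.2 tip z mm 34.8 F fix -38.0 5.8 23.6 toolx yaw 1.02 tilt [ 0.025 -0.116 -0.993] grip 0.0002
shift cm [-0.12  0.28  0.08] roll -0.98
```

```bash
python3 -m inch '[[[0,0,-0.2,0.15,0],[0,0,0,0.1,0],[0,0,0.05,0.05,0],[0,0,0.07,-0.1,0],[0,0,0.1,-0.3,0]]]'; python3 -c "
from h import *
to(61,0,78)"
```

```text
clock: 10.6
eef_pos: [0.5261, 0.0217, 0.0511]
tool_rot: [0.998, 0.008, 0.011, 0.058]
ft_force: [-0.1, -2.5, -1.1]
grip_width: 0.0001
clk 10.600 tcp [0.5261 0.0217 0.0511] fix x,y mm 63.2 -0.6 tip z mm 37.1 F fix -2.5 0.2 -1.1 toolx yaw 1.04 tilt [ 0.023 -0.116 -0.993] grip 0.0001
shift cm [ 0.    0.53 -2.64] roll -0.96
```

```bash
python3 -m inch '[[[0,0,0.3,0,0],[0,0,0.4,-0.5,0],[0,0.05,0.8,-2.5,0],[0,0.1,1.2,-5,0],[0,0.2,1.7,-9,0]]]'; python3 -c "
from h import *
to(-100,300,240)"
```

```text
clock: 11.22
eef_pos: [0.5252, 0.0157, 0.1425]
tool_rot: [0.998, 0.009, 0.01, 0.058]
ft_force: [1.1, 0.6, 0.1]
grip_width: -0.0001
clk 11.225 tcp [0.5252 0.0157 0.1425] fix x,y mm 57.2 0.6 tip z mm 128.5 F fix 0.6 -1.1 0.1 toolx yaw 1.07 tilt [ 0.02  -0.116 -0.993] grip -0.0001
shift cm [-29.5   17.29  -8.33] roll -0.93
```

```bash
python3 -m inch '[[[0,-2,1,-4,0],[0,-6,4,-7,0],[0,-11,8,-8,0],[0,-16,12,-8.5,0],[0,-20,16,-9,0]]]'; python3 -m inch '[[[0,0,0,0,0],[0,0,0,0,0],[0,0,0,0,0],[0,0,0,0,0],[0,0,0,0,0]]]'; python3 -c "
from h import *
state()
for n in ('side','top'):
  p,d=optics.camera(n); np.save(n+'9p.npy',p);np.save(n+'9d.npy',d); P=cloud(n,d); q=P[...,:2]-FO; s=1e3*q@fx; t=1e3*q@fy; z=1e3*P[...,2]
  for a in range(-90,200,6):
    m=(s>a)&(s<a+6)&(abs(t)<16)
    if m.sum()>3: print(a,np.median(z[m]).round(1),end=' | ')
  print()
crop(np.load('top9p.npy'),115,100,315,250,4,'pics/top9c.png');crop(np.load('side9p.npy'),140,80,310,230,4,'pics/side9c.png')"
```

```text
clock: 11.85
eef_pos: [0.3245, -0.1368, 0.2476]
tool_rot: [0.998, 0.01, 0.01, 0.058]
ft_force: [1.0, -1.3, 0.2]
grip_width: 0.0005
clock: 12.48
eef_pos: [0.3249, -0.1362, 0.2472]
tool_rot: [0.998, 0.011, 0.01, 0.058]
ft_force: [0.1, -0.0, -0.0]
grip_width: 0.0001
clk 12.475 tcp [ 0.3249 -0.1362  0.2472] fix x,y mm -87.5 206.1 tip z mm 233.2 F fix -0.0 -0.1 -0.0 toolx yaw 1.29 tilt [ 0.021 -0.115 -0.993] grip 0.0001
-90 9.7 | -84 22.0 | -78 28.3 | -72 28.6 | -66 28.4 | -60 28.1 | -54 28.0 | -48 28.7 | -42 28.5 | -36 28.1 | -30 28.3 | -24 28.4 | -18 28.4 | -12 28.3 | -6 28.0 | 0 28.2 | 6 28.6 | 12 28.6 | 18 28.0 | 24 28.4 | 30 28.2 | 36 31.7 | 42 35.2 | 48 35.2 | 54 35.2 | 60 35.0 | 66 36.2 | 72 44.8 | 84 47.6 | 90 50.9 | 96 50.5 | 108 40.4 | 114 39.0 | 120 37.5 | 126 38.2 | 132 40.4 | 138 34.9 | 144 34.5 | 150 35.1 | 156 34.7 | 162 35.0 | 168 34.7 | 174 34.2 | 180 33.1 | 186 32.4 | 
-90 12.9 | -84 26.6 | -78 26.7 | -72 26.7 | -66 27.9 | -60 26.7 | -54 27.8 | -48 27.9 | -42 28.1 | -36 27.6 | -30 29.2 | -24 27.7 | -18 28.2 | -12 27.7 | -6 27.7 | 0 28.0 | 6 27.5 | 12 27.3 | 18 26.6 | 24 26.2 | 30 25.9 | 36 33.6 | 42 33.3 | 48 35.3 | 54 32.9 | 60 34.4 | 66 35.2 | 72 45.7 | 78 35.3 | 84 49.6 | 90 49.9 | 96 50.2 | 102 41.5 | 108 39.7 | 114 37.6 | 120 36.1 | 126 37.8 | 132 36.3 | 138 34.1 | 144 34.1 | 150 34.1 | 156 34.2 | 162 35.1 | 168 33.1 | 174 34.1 | 180 31.6 | 186 31.8 | 192 9.0 | 198 8.7 |
```

View pics/top9c.png

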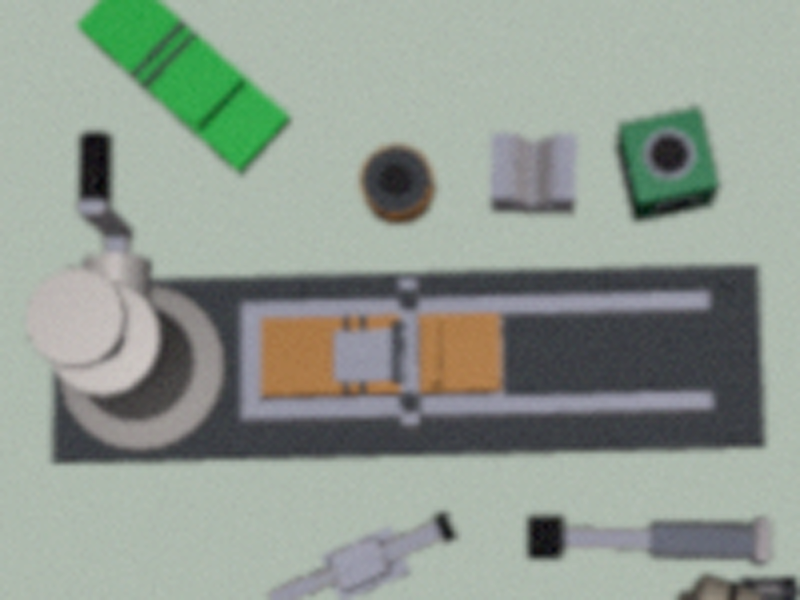

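View pics/side9c.png

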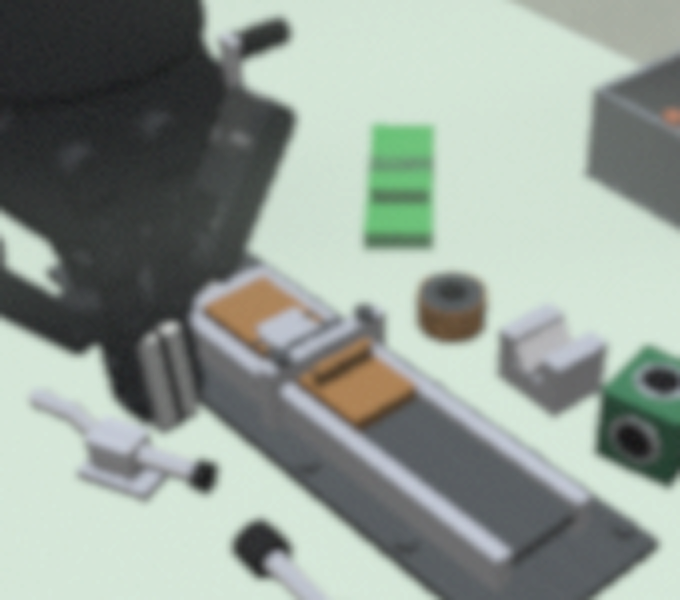

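The shoe's nose meets the stop face (top crop x≈262, where the recess edge was at the start). The table behind it stands at z≈27 mm, and the loose parts are at their starting pixels. I'm handing it in.

```bash
python3 -c "
from workcell import ticket
print(ticket.job_done())"
```

```text
the job is handed in; nothing more can be done
None
```

The shoe is loaded and locked in, as far as my last checks can show. I pressed its tail down with the closed fingertips (14–24 N), slid it under the bridge and leaf spring against the rib, then let go and drew clear. I handed in after 12.6 s on the robot's clock.

- **Home:** a final 38 N push moved the fingertips only 0.4 mm, about what the tool's tilt explains. In the last top picture the nose lines up with the stop face.
- **Lift table:** depth readings put it at about z = 27 mm behind the tail, so it has popped up. The shoe's top is at 34–35 mm, flat under the leaf.
- **Loose parts:** the washers, V-block, cube and green look-alike are where they started in the pictures. The plunger and pusher looked unmoved too; I did not check the wrench or the red look-alike in the last views.
- **Disagreements:** the tail's position measured 32–38 mm in different views against an expected 38 mm, which I put down to calibration and edge-picking error. The tool tilted by about 6.7° under load while pushing. I also read sideways forces of up to 6.5 N, with no visible effect on the shoe.

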